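Slip the jaw pad into the vise's clip-lined slots

ROBOT

A 6-joint arm with a two-finger parallel gripper is mounted at the origin on the work surface. World frame = base frame: x ahead of the robot, y to its left, z up, the work surface at z = 0. Lengths are in m, angles in rad, forces in N, time in s.
With the tool pointing down it reaches from about 0.375 to 0.975 m from the base axis. Payload 3.8 kg.
Tool frame: the origin (TCP) lies at the very end of the fingers, on their centre line; the grasp point (between the pads) lies 19 mm behind it; z points along the fingers, y is the direction in which the jaws open and shut (so a half turn about z gives the same grasp; the last joint's range is limited). The gripper opens to 85 mm and grips with 20 to 120 N. Pads are 22 mm wide; open, the fingers measure 114 mm over their backs; the gripper's body (76 mm by 85 mm) begins 54 mm behind the grasp point. The pads swing forward as they close: fully open they stand 13 mm farther back than shut.
Start: joints at [-1.177, 0.264, 1.604, -0, 1.274, -0.037], TCP at [0.282, -0.613, 0.231] pointing down, gripper open.
Joint ranges: [-2.63, 2.63], [-0.94, 2.18], [0.31, 2.57], [-1.31, 4.45], [0, 2.66], [-2.55, 2.55]. Speed limits (rad/s): [2.57, 2.57, 3.14, 3.14, 3.14, 3.14].

INTERFACE

Orientations are given as a rotation vector (axis times angle).
In Python, from workcell import bot, read_camera, finish_job gives the robot as it stands. The module is installed in compiled form; this text tells all that it offers.
- The arm moves only by the tool servo_tool, never from a script. Its argument "targets" is text: rows parted by semicolons, each of 7 numbers parted by spaces: the turn, a rotation vector about the tool's x, y, z in rad, then the shift along the tool's x, y, z in mm, then the finger opening in mm, from 0 to 85.4. In form: wx wy wz x y z gripper; .... A call has 1 to 8 rows; each row shifts and turns the pose as measured when the row begins, along the tool's axes as they then stand; what a row does not reach is not made up. A row lasts 1/12 s, in which the tool goes at most 41.7 mm and 7.16 degrees, less where a joint would pass 70% of its speed; a pose out of reach is approached as far as the arm can. A call is refused whole if a number of a shift passes 41.7 or a number of a turn 0.125, either way. A call with a gripper value outside its range is refused whole. The fingers move at their own pace and stop on an object; "newtons" is the grip in N (left out, the last holds). Time passes only in rows, so rows that do not move let the fingers close. It gives the time, the measured TCP pose, the force and the opening at its end, in the units of the state.
- bot.read_state(): the state, without advancing time (a new reading comes with each control period).
- read_camera(name): name is "scene" or "top" or "wrist"; returns a dict with "image" (384x512x3 uint8, red, green, blue), "mtx" (3x3 intrinsics, pixels), "eye" and "orientation" of the camera in the world; the wrist camera has in their place "T_tool_cam" (4x4, takes a point from camera to tool coordinates, whose origin is the TCP and whose axes are the flange's). Camera axes: x right, y up, looking along -z (the intrinsics and any distortion apply to the point x, -y, -z); pixel columns grow to the right and rows downward; lengths in m; the calibration is good to about 2 mm. The wrist camera is an equidistant fisheye: a pixel r from the principal point sees the ray r / f radians off the axis. A picture is of the moment at which its call begins: read the wrist's pose just before it. There is no depth.
- finish_job(): hands the job in, once; it reports no verdict.
The state is a dict: "time": time; "q": joint angles; "joint_vel": joint speeds; "joint_torque": joint torques, N m; "tool_pos": TCP position; "tcp_rot": TCP orientation; "wrist_force": force on the tool from outside, world axes, zero at the start; "torque": the same for the moment, N m; "width": opening from 0.0 (shut) to 1.0 (fully open).
Only numpy, scipy, OpenCV 4.12 (cv2) and the standard library are available. Lean on these libraries where they do the work, as an engineer would, in place of code of your own. Each camera call takes 0.05 s, during which the arm holds its last target.

TASK

Take the wooden-faced jaw pad with the two ears out of its wooden holder and slide its ears down into the two spring-clip slots of the grey vise, until it sits flat and fully home on the stop bar inside. The clips drag on the ears all the way, and the stop bar may have been left at any height, so feel for the hard stop and press gently: the clips' squeeze (about 20 N) and your push together must never load the vise with more than 50 N. Let go of the pad and leave the spare pad, the glue bottle and the clamp where they are.

Things in the scene. Friction and masses are not known exactly. Their poses are not given: they have to be found in the camera images.
- pad_mid (a point): Centre of the jaw pad: loose upright steel plate, 10 mm thick (x), 80 wide (y), 80 high (z), about 0.25 kg (varies); origin 40 mm above its lower edge. Ears on the lower 40 mm of both side edges, 14 mm long, 10 thick: 108 mm over them. Brown wooden facings, 5 mm thick each, from 20 to 50 mm up; the bare top 30 mm is the tang to grip. Same turned half round. Starts upright in holder_a.
- holder_a: Fixed wooden block with a groove that holds the jaw pad at the start, 80 x 130 x 28 mm (x, y, z), groove along its y, 12 mm wide, its floor 10 mm above the table. Origin: centre of the underside.
- bracket: Fixed grey vise with two slots. Origin: on the table, below the centre of the seated pad, whose thickness lies along the vise's x and width along its y; it goes in from above. Casting between the slots: 55 mm high, x +12 to +26 mm. Rear jaw: x +99 to +131 mm, 52 mm high. Base: x -55 to +145 mm, y +-75 mm, 12 mm thick.
- mouth (a point): Point midway between the two slot mouths, 62 mm above the table, over the vise's origin; axes as the vise's. The slots stand at y = +-(42 to 55.5) mm: 1.5 mm play beyond each ear. Top 14 mm of the slots is a funnel: about 18 mm wide in x at the top (x -10 to +9 mm) and some 4 mm longer at each end in y. Below it the slot is straight.
- clips (a point): Point midway between the two spring clips, 33 mm above the table. In each slot the ear slides between a rigid face at x = +5 mm and a brass clip on the -x side, free at x = -3 mm, so the ear pushes it back 2 mm (about 4 N each there, 1.2 N more per further mm, 7 mm travel). Together the clips drag on a sliding pad with some 4 to 12 N and hold it where it is left.
- stop_low (a point): Lowest setting of the stop bar's top, 18 mm above the table at the vise's centre. The pad's lower edge must come to rest on this steel bar (12 x 96 x 6 mm, between the slots, seen from above). It is adjustable: its true top is 0 to 16 mm above this point, different each time and not measured. It is rigid to pushes below 100 N.
- pin (a joint): Red spring pin, 8 mm across, in the middle of the stop bar, standing 4 mm above it. 0 m: free; 0.004 m: pressed level with the bar, which is so when the pad sits home on the bar. Takes about 1 N; the clips hold the pad down against it.
- spare_mid (a point): Bystander: centre, 40 mm above the lower edge, of the spare pad of the same form but with black rubber facings and no ears, standing in a second holder like holder_a (holder_b).
- holder_b: Fixed wooden block like holder_a, with the spare pad in its groove. Origin: centre of the underside. Either holder may be on the left.
- glue: Bystander: square white glue bottle with an orange cap, 50 x 50 x 99 mm. Origin: centre of the underside.
- gclamp: Bystander: small blue C-clamp lying flat, about 90 x 135 mm, 16 mm high. Origin: middle of its frame on the table.
Not all that is in view belongs to the job. What is shaped like the part that bears pad_mid but purple or red is not meant.

How it is judged:
By the outcome, as a careful person would: the job done as asked, in the order asked, and still so for the second after the job is handed in, with the robot touching nothing.
It also fails if it takes over 51 s, if anything falls off the work surface, if the arm or the gripper's body presses on something with over 40 N, if the wrist force passes 120 N, or if a joint passes its speed limit or range.

## Working session

There is one attempt and no reset: what is moved stays moved. The work goes in short steps, Python scripts to look and compute and a tool call to move; the robot and the scene stay as the last step left them, time stands still between calls to the robot, and variables do not carry over. Pictures are saved under pics/ and viewed, and the job is handed in when it is done.

Besides the shell and the picture viewer there is one more tool, called in YAML: its name, and indented under it one key for each argument. servo_tool: Moves the arm, as the interface text tells. Its arguments: {"type":"object","properties":{"targets":{"type":"string"},"newtons":{"type":"number"}},"required":["targets"]}

```bash
mkdir -p pics
cat > h.py <<'E'
import numpy as np,cv2
from workcell import bot, read_camera, finish_job
E
python3 - <<'E'
from h import *
s=bot.read_state(); print(s)
for n in ["scene","top","wrist"]:
    c=read_camera(n); cv2.imwrite(f"pics/{n}0.png",c["image"][:,:,::-1]); np.save(n+"0.npy",c,allow_pickle=True)
    print(n,{k:v for k,v in c.items() if k!="image"})
E
```

```text
{'time': 0.0, 'q': array([-1.17691966e+00,  2.64745477e-01,  1.60539186e+00,  1.17536920e-05,
        1.27372020e+00, -3.68925555e-02]), 'joint_vel': array([-0.00052049,  0.00108063,  0.00052473, -0.00093522,  0.00140141,
       -0.00182835]), 'joint_torque': array([ 1.58180297e-03, -5.15100503e+01, -3.67314148e+01,  1.05843901e-04,
        1.29702155e-02, -5.96687073e-06]), 'tool_pos': array([ 0.2815793 , -0.61264218,  0.22995757]), 'tcp_rot': array([-3.06682560e+00, -6.70949037e-01,  6.13845867e-04]), 'wrist_force': array([-0.54685398,  0.45374923,  0.05275679]), 'torque': array([-0.04716054, -0.00076805,  0.02861764]), 'width': 0.9980278828694007}
scene {'mtx': array([[425.12841692,   0.        , 258.55362164],
       [  0.        , 425.12841692, 194.75821347],
       [  0.        ,   0.        ,   1.        ]]), 'eye': array([ 1.20605102, -0.85066472,  0.84554734]), 'orientation': array([0.88753032, 0.33736781, 0.69462762])}
top {'mtx': array([[361.5050112 ,   0.        , 250.0931932 ],
       [  0.        , 361.5050112 , 183.46636174],
       [  0.        ,   0.        ,   1.        ]]), 'eye': array([ 0.44393942, -0.06494225,  0.98349238]), 'orientation': array([ 0.06989535, -0.078384  , -1.55845537])}
wrist {'mtx': array([[297.31863964,   0.        , 261.15705938],
       [  0.        , 297.31863964, 189.45606576],
       [  0.        ,   0.        ,   1.        ]]), 'T_tool_cam': array([[ 4.97964762e-04,  9.56265887e-01,  2.92498386e-01,
         7.49687455e-02],
       [ 9.99999408e-01, -7.59246572e-04,  7.79755171e-04,
        -7.89738600e-04],
       [ 9.67731667e-04,  2.92497825e-01, -9.56265698e-01,
        -1.41872293e-01],
       [ 0.00000000e+00,  0.00000000e+00,  0.00000000e+00,
         1.00000000e+00]])}
```

View pics/scene0.png

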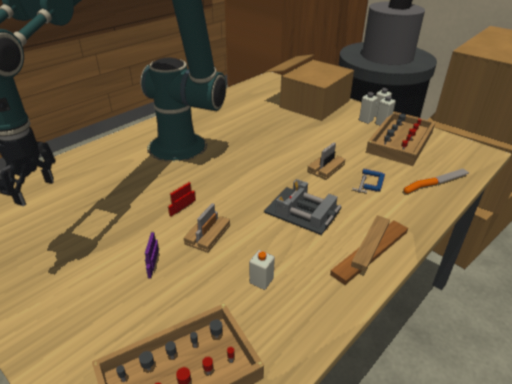

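View pics/top0.png

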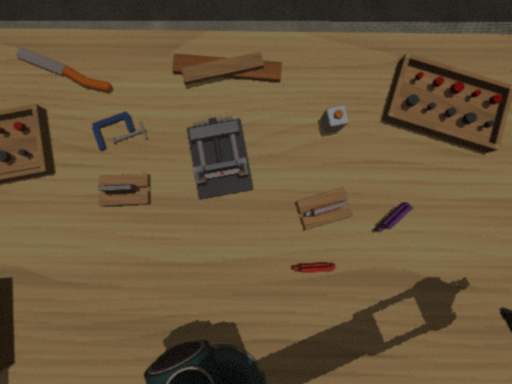

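View pics/wrist0.png

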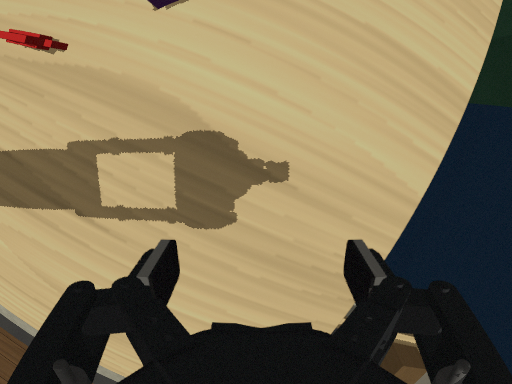

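The top view shows the vise at about (220,157), one holder at (124,190), another at (324,207), and the glue at (336,117). I'll zoom in to tell the pads apart.

Run:
```python
from h import *
t=np.load("top0.npy",allow_pickle=True).item()["image"][:,:,::-1]
s=np.load("scene0.npy",allow_pickle=True).item()["image"][:,:,::-1]
def z(im,x,y,w,h,W=400,H=300): return cv2.resize(im[y:y+h,x:x+w],(W,H),interpolation=cv2.INTER_CUBIC)
a=np.hstack([z(t,90,165,72,54),z(t,288,180,72,54)])
b=np.hstack([z(s,290,135,72,54),z(s,172,198,72,54)])
cv2.imwrite("pics/z0.png",np.vstack([a,b]))
cv2.imwrite("pics/z1.png",np.hstack([z(t,172,105,100,100,400,400),z(s,255,170,100,75,400,400)]))
```

```text
(no output)
```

View pics/z0.png

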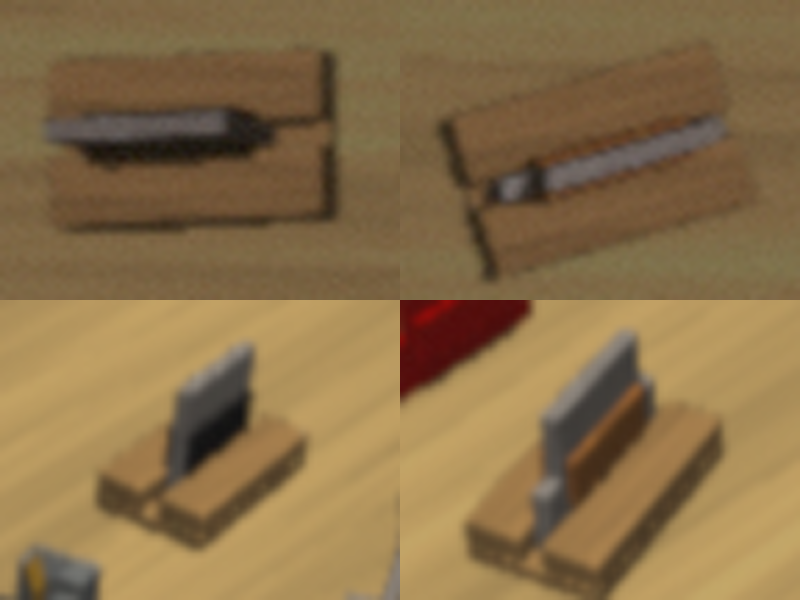

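View pics/z1.png

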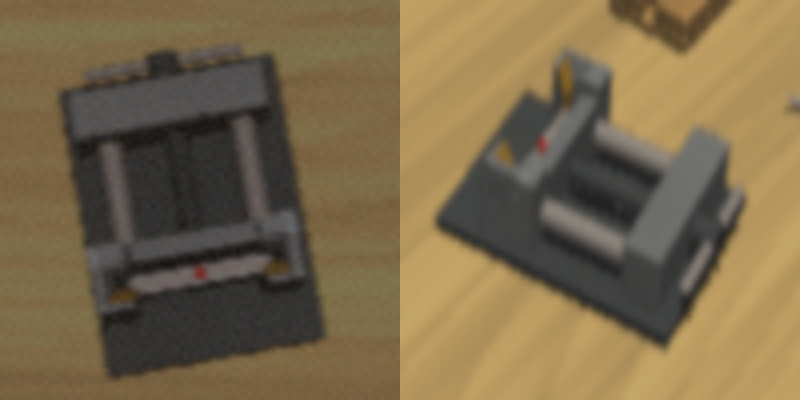

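```bash
cat > h.py <<'E'
import numpy as np,cv2
from scipy.spatial.transform import Rotation as R
from workcell import bot, read_camera, finish_job
def ray(c,uv,pose=None):
    uv=np.atleast_2d(np.array(uv,float)); K=c["mtx"]
    x=(uv[:,0]-K[0,2])/K[0,0]; y=(uv[:,1]-K[1,2])/K[1,1]
    if "eye" in c:
        d=np.c_[x,-y,-np.ones_like(x)]
        return np.array(c["eye"]),d@R.from_rotvec(c["orientation"]).as_matrix().T
    th=np.hypot(x,y); s=np.where(th>1e-9,np.sin(th)/np.maximum(th,1e-9),1)
    d=np.c_[x*s,-y*s,-np.cos(th)]
    p,rv=pose; Rt=R.from_rotvec(rv).as_matrix(); T=c["T_tool_cam"]
    return p+Rt@T[:3,3], d@T[:3,:3].T@Rt.T
def plane(c,uv,z,pose=None):
    o,d=ray(c,uv,pose); return o+d*((z-o[2])/d[:,2])[:,None]
def proj(c,P,pose=None):
    P=np.atleast_2d(P); K=c["mtx"]
    if "eye" in c:
        q=(P-c["eye"])@R.from_rotvec(c["orientation"]).as_matrix()
        x=q[:,0]/-q[:,2]; y=-q[:,1]/-q[:,2]
    else:
        p,rv=pose; Rt=R.from_rotvec(rv).as_matrix(); T=c["T_tool_cam"]
        q=((P-p)@Rt-T[:3,3])@T[:3,:3]
        r=np.hypot(q[:,0],q[:,1]); th=np.arctan2(r,-q[:,2]); x=q[:,0]/r*th; y=-q[:,1]/r*th
    return np.c_[K[0,0]*x+K[0,2],K[1,1]*y+K[1,2]]
def wrist(name):
    s=bot.read_state(); c=read_camera("wrist"); pose=(s["tool_pos"],s["tcp_rot"])
    np.save(name+".npy",dict(c=c,pose=pose),allow_pickle=True)
    cv2.imwrite(f"pics/{name}.png",c["image"][:,:,::-1]); return c,pose
E
python3 - <<'E'
from h import *
t=np.load("top0.npy",allow_pickle=True).item()
a=plane(t,[[314.1,212],[347,203]],.09); print(a,np.linalg.norm(a[1]-a[0]),a.mean(0),np.degrees(np.arctan2(*(a[0]-a[1])[[1,0]])))
# holder corners z=.028 from zoom
hc=np.array([[445-400,120],[710-400,42],[755-400,195],[490-400,278]])/5.5556+[288,180]
h=plane(t,hc,.028); print(h,h.mean(0))
b=np.array([[65,92],[270,55],[325,340],[110,375]])/4+[172,105]
v=plane(t,b,.012);print(v,v.mean(0),[np.linalg.norm(v[i]-v[i-1]) for i in range(4)])
x=(v[0]+v[1]-v[2]-v[3]);x/=np.linalg.norm(x);print("yaw",np.degrees(np.arctan2(x[1],x[0])),"origin",v.mean(0)-.045*x)
print("pin",plane(t,np.array([[200,273]])/4+[172,105],.030))
E
```

```text
[[ 0.45978746 -0.22797497  0.09      ]
 [ 0.48287673 -0.30958289  0.09      ]] 0.08481136009168784 [ 0.47133209 -0.26877893  0.09      ] 105.79775938106204
[[ 0.48779248 -0.19180304  0.028     ]
 [ 0.52648018 -0.31864057  0.028     ]
 [ 0.45382119 -0.33903729  0.028     ]
 [ 0.4133803  -0.21299102  0.028     ]] [ 0.47036854 -0.26561798  0.028     ]
[[ 0.68662576  0.10116293  0.012     ]
 [ 0.71423274 -0.03869724  0.012     ]
 [ 0.51850436 -0.07840418  0.012     ]
 [ 0.49331024  0.06575825  0.012     ]] [0.60316827 0.01245494 0.012     ] [np.float64(0.19653085961957756), np.float64(0.14255880381822855), np.float64(0.19971539254054302), np.float64(0.14634735703063248)]
yaw 10.927486103759023 origin [0.55898422 0.00392445 0.012     ]
pin [[0.56078705 0.00526906 0.03      ]]
```

```bash
cat >> h.py <<'E'
def plan(p,yaw,n,g=85):
    """rows to TCP p, tool y axis at world angle yaw deg, tool z down"""
    s=bot.read_state(); M=R.from_rotvec(s["tcp_rot"]); p0=s["tool_pos"]
    y=np.array([np.cos(np.radians(yaw)),np.sin(np.radians(yaw)),0]); z=np.array([0,0,-1.]); x=np.cross(y,z)
    T=R.from_matrix(np.c_[x,y,z]); rel=(M.inv()*T).as_rotvec(); w=rel/n; dp=(np.array(p)-p0)/n
    out=[]
    for i in range(n):
        Mi=M*R.from_rotvec(w*i); out.append(list(np.round(w,3))+list(np.round(Mi.inv().apply(dp)*1000,1))+[g])
    print("t",round(s["time"],2),"pos",p0.round(4),"yaw",np.degrees(np.arctan2(*M.as_matrix()[[1,0],1])).round(2),"tilt",np.degrees(M.as_matrix()[:2,2]).round(2),"F",s["wrist_force"].round(1),"w",round(s["width"],3))
    print("; ".join(" ".join(f"{v:g}" for v in r) for r in out))
E
python3 -c "
from h import *
plan([.471,-.267,.19],16,14)"
```

```text
t 0.15 pos [ 0.2817 -0.6128  0.2302] yaw -65.32 tilt [-0.04  0.1 ] F [-0.1 -0.3  0.4] w 0.998
-0 -0 -0.101 22.6 -16.8 2.9 85; -0 -0 -0.101 24.2 -14.4 2.9 85; -0 -0 -0.101 25.5 -11.9 2.9 85; -0 -0 -0.101 26.6 -9.3 2.9 85; -0 -0 -0.101 27.4 -6.5 2.9 85; -0 -0 -0.101 27.9 -3.7 2.9 85; -0 -0 -0.101 28.1 -0.9 2.9 85; -0 -0 -0.101 28.1 2 2.9 85; -0 -0 -0.101 27.7 4.8 2.9 85; -0 -0 -0.101 27.1 7.6 2.9 85; -0 -0 -0.101 26.2 10.3 2.9 85; -0 -0 -0.101 25 12.9 2.9 85; -0 -0 -0.101 23.6 15.4 2.9 85; -0 -0 -0.101 21.9 17.7 2.9 85
```

servo_tool:
  targets: "0 0 -0.1 22.6 -16.8 3 85; 0 0 -0.1 24.2 -14.4 3 85; 0 0 -0.1 25.5 -12 3 85; 0 0 -0.1 26.6 -9 3 85; 0 0 -0.1 27.4 -6.5 3 85; 0 0 -0.1 28 -4 3 85; 0 0 -0.1 28 -1 3 85; 0 0 -0.1 28 2 3 85"
  newtons: 40

```text
time: 0.82
tool_pos: [0.3875, -0.4111, 0.2017]
tcp_rot: [-2.537, -1.845, 0.003]
wrist_force: [0.7, -0.5, -0.2]
width: 0.995
```

```bash
python3 -c "
from h import *
plan([.471,-.267,.19],16,8)"
```

```text
t 0.82 pos [ 0.3875 -0.4111  0.2017] yaw -17.95 tilt [-0.22  0.13] F [ 0.7 -0.5 -0.2] w 0.995
-0 -0 -0.074 20.3 4.4 1.5 85; -0 -0 -0.074 20 5.9 1.5 85; -0 -0 -0.074 19.5 7.3 1.5 85; -0 -0 -0.074 18.9 8.8 1.5 85; -0 -0 -0.074 18.2 10.1 1.5 85; -0 -0 -0.074 17.4 11.4 1.5 85; -0 -0 -0.074 16.5 12.7 1.5 85; -0 -0 -0.074 15.5 13.9 1.5 85
```

servo_tool:
  targets: "0 0 -0.074 20.3 4.4 1.5 85; 0 0 -0.074 20 6 1.5 85; 0 0 -0.074 19.5 7.3 1.5 85; 0 0 -0.074 19 9 1.5 85; 0 0 -0.074 18 10 1.5 85; 0 0 -0.074 17.4 11.4 1.5 85; 0 0 -0.074 16.5 12.7 1.5 85; 0 0 -0.074 15.5 14 1.5 85"

```text
time: 1.48
tool_pos: [0.4705, -0.254, 0.1862]
tcp_rot: [-1.843, -2.532, -0.001]
wrist_force: [0.2, 0.6, -0.2]
width: 0.996
```

servo_tool:
  targets: "0 0 0 0 0 0 85"

```text
time: 1.57
tool_pos: [0.4714, -0.2509, 0.1854]
tcp_rot: [-1.835, -2.535, -0.004]
wrist_force: [-0.3, 0.6, 0.5]
width: 0.993
```

```bash
python3 -c "
from h import *
plan([.471,-.267,.19],16,1)
wrist('w1')"
```

```text
t 1.57 pos [ 0.4714 -0.2509  0.1854] yaw 18.21 tilt [-0.46  0.5 ] F [-0.3  0.6  0.5] w 0.993
-0.005 -0.011 0.038 -15.1 -5.4 -4.7 85
```

View pics/w1.png

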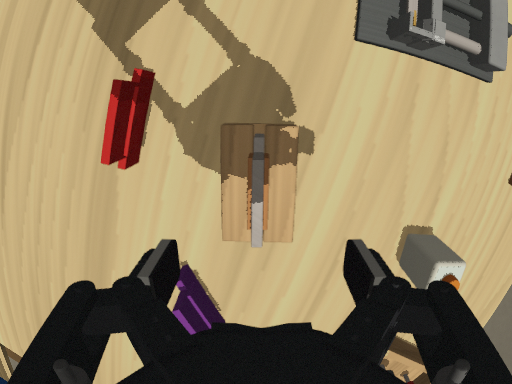

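```bash
python3 -c "
from h import *
im=cv2.imread('pics/w1.png')[115:255,200:320]
cv2.imwrite('pics/w1z.png',cv2.resize(im,(514,600),interpolation=cv2.INTER_CUBIC))"
```

```text
(no output)
```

View pics/w1z.png

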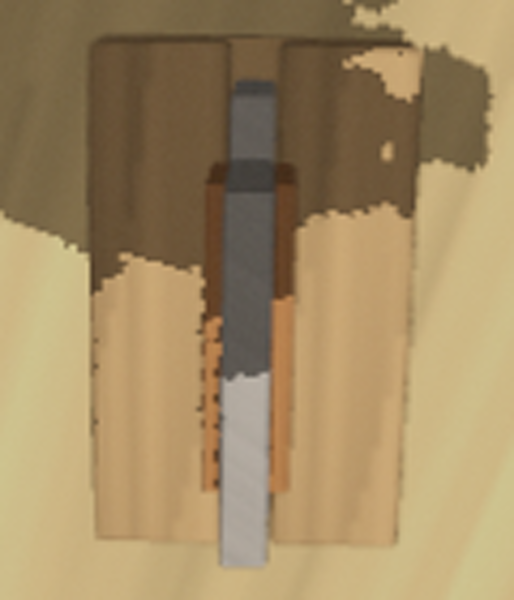

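```bash
python3 -c "
from h import *
d=np.load('w1.npy',allow_pickle=True).item()
px=np.array([[225,188],[274,188],[268,567],[219,567]])/4.2857+[200,115]-.4
a=plane(d['c'],px,.09,d['pose']);print(a.round(4),np.linalg.norm(a-np.roll(a,1,0),axis=1).round(4))
m=a.mean(0);v=(a[0]+a[1]-a[2]-a[3]);print(m,np.degrees(np.arctan2(v[1],v[0]))-90)
hp=np.array([[92,40],[415,45],[397,545],[97,538]])/4.2857+[200,115]-.4
a=plane(d['c'],hp,.028,d['pose']);print(a.round(4),np.linalg.norm(a-np.roll(a,1,0),axis=1).round(4));v=(a[0]+a[1]-a[2]-a[3]);print(a.mean(0),np.degrees(np.arctan2(v[1],v[0]))-90)
plan([m[0],m[1],.13],np.degrees(np.arctan2(v[1],v[0]))-90,3)
"
```

```text
[[ 0.4547 -0.2245  0.09  ]
 [ 0.4635 -0.2215  0.09  ]
 [ 0.4875 -0.2978  0.09  ]
 [ 0.4778 -0.3011  0.09  ]] [0.08   0.0093 0.08   0.0103]
[ 0.47089013 -0.26121324  0.09      ] 17.13327865632114
[[ 0.4153 -0.2117  0.028 ]
 [ 0.488  -0.1891  0.028 ]
 [ 0.5278 -0.3118  0.028 ]
 [ 0.4523 -0.3347  0.028 ]] [0.1285 0.0761 0.129  0.0788]
[ 0.47084467 -0.26181006  0.028     ] 17.356631739500955
t 1.62 pos [ 0.4708 -0.2522  0.1855] yaw 18.07 tilt [-0.49  0.44] F [ 0.7 -0.2 -0.2] w 0.994
-0.002 -0.003 0.004 -3.1 -0.8 18.5 85; -0.002 -0.003 0.004 -3 -0.8 18.5 85; -0.002 -0.003 0.004 -3 -0.8 18.5 85
```

servo_tool:
  targets: "-0.002 -0.003 0.005 -3.1 -0.8 18.5 85; -0.002 -0.003 0.005 -3.1 -0.8 18.5 85; -0.002 -0.003 0.004 -3 -0.8 18.5 85; 0 0 0 0 0 0 50"

```text
time: 1.95
tool_pos: [0.4716, -0.264, 0.1302]
tcp_rot: [1.865, 2.523, -0.002]
wrist_force: [-0.8, -0.1, -0.8]
width: 0.877
```

```bash
python3 -c "
from h import *
plan([.4709,-.2612,.065],17.2,4)"
```

```text
t 1.95 pos [ 0.4716 -0.264   0.1302] yaw 17.06 tilt [ 0.17 -0.21] F [-0.8 -0.1 -0.8] w 0.877
0 0.001 -0.001 0.8 0 16.3 85; 0 0.001 -0.001 0.8 0 16.3 85; 0 0.001 -0.001 0.8 0 16.3 85; 0 0.001 -0.001 0.7 0 16.3 85
```

servo_tool:
  targets: "0 0.001 -0.001 0.8 0 16 40; 0 0.001 -0.001 0.8 0 16 40; 0 0.001 -0.001 0.8 0 16 40; 0 0.001 -0.001 0.7 0 15 40; 0 0 0 0 0 0 40"

```text
time: 2.37
tool_pos: [0.4705, -0.2659, 0.0687]
tcp_rot: [1.87, 2.519, -0.0]
wrist_force: [-0.6, -0.1, -0.7]
width: 0.472
```

```bash
python3 -c "
from h import *
plan([.4709,-.2612,.065],17.2,2)
wrist('w2')"
```

```text
t 2.37 pos [ 0.4705 -0.2659  0.0687] yaw 16.82 tilt [ 0.19 -0.14] F [-0.6 -0.1 -0.7] w 0.472
0.001 0.002 -0.003 2.2 0.9 1.8 85; 0.001 0.002 -0.003 2.2 0.9 1.8 85
```

View pics/w2.png

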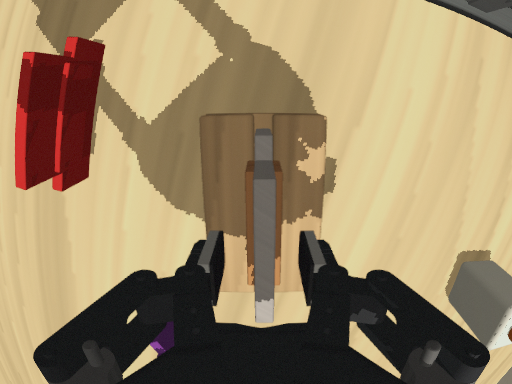

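The pad lies centred between the fingers (col ~264; fingers at ~211 and ~312). I'll go down the last bit and close.

servo_tool:
  targets: "0.001 0.002 -0.003 2.2 0.9 1.5 40; 0.001 0.002 -0.003 2.2 0.5 1.5 30; 0 0 0 0 0 0 15; 0 0 0 0 0 0 5; 0 0 0 0 0 0 5; 0 0 0 0 0 0 5; 0 0 0 0 0 0 5; 0 0 0 0 0 0 5"
  newtons: 60

```text
time: 3.08
tool_pos: [0.4729, -0.2639, 0.072]
tcp_rot: [1.863, 2.522, 0.0]
wrist_force: [-0.8, -0.6, -1.7]
width: 0.1
```

```bash
python3 -c "
from h import *
plan([.4709,-.2612,.065],17.2,2)
wrist('w3')"
```

```text
t 3.08 pos [ 0.4729 -0.2639  0.072 ] yaw 17.1 tilt [ 0.31 -0.21] F [-0.8 -0.6 -1.7] w 0.1
0.002 0.003 -0.001 1.6 -0.6 3.5 85; 0.002 0.003 -0.001 1.6 -0.5 3.5 85
```

View pics/w3.png

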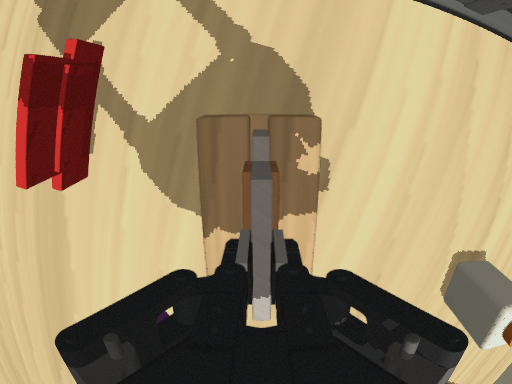

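servo_tool:
  targets: "0 0 0 0 0 0 25; 0 0 0 0 0 0 25; 0.002 0.003 -0.001 1.6 -0.6 3 25; 0.002 0.003 -0.001 1 0 3 25; 0 0 0 0 0 0 25"

```text
time: 3.55
tool_pos: [0.4735, -0.2622, 0.0673]
tcp_rot: [1.862, 2.527, 0.002]
wrist_force: [0.5, -0.1, -0.3]
width: 0.294
```

servo_tool:
  targets: "0 0 0 0 0 0 25"

```text
time: 3.63
tool_pos: [0.4736, -0.2622, 0.0672]
tcp_rot: [1.862, 2.527, 0.003]
wrist_force: [0.7, -0.4, 0.0]
width: 0.297
```

servo_tool:
  targets: "0 0 0 0 0 0 25"

```text
time: 3.72
tool_pos: [0.4736, -0.2622, 0.0671]
tcp_rot: [1.862, 2.527, 0.003]
wrist_force: [0.4, -0.4, -0.4]
width: 0.29
```

servo_tool:
  targets: "0 0 0 0.5 -1 3 20; 0 0 0 0 0 1 20"

```text
time: 3.88
tool_pos: [0.4728, -0.2621, 0.0632]
tcp_rot: [1.861, 2.526, 0.003]
wrist_force: [-0.2, 0.5, -0.3]
width: 0.231
```

servo_tool:
  targets: "0 0 0 0 0 0 12; 0 0 0 0 0 0 12"

```text
time: 4.05
tool_pos: [0.4724, -0.262, 0.0627]
tcp_rot: [1.862, 2.527, 0.002]
wrist_force: [-0.8, -1.2, 0.3]
width: 0.142
```

servo_tool:
  targets: "0 0 0 0 0 0 8; 0 0 0 0 0 0 8"

```text
time: 4.22
tool_pos: [0.4719, -0.2622, 0.0628]
tcp_rot: [1.862, 2.528, 0.001]
wrist_force: [0.0, 0.6, -0.1]
width: 0.111
```

servo_tool:
  targets: "0 0 0 0 0 0 5; 0 0 0 0 0 0 5"

```text
time: 4.38
tool_pos: [0.4719, -0.2622, 0.0628]
tcp_rot: [1.863, 2.527, 0.002]
wrist_force: [-1.2, -0.9, -0.6]
width: 0.108
```

servo_tool:
  targets: "0 0 0 0 0 -10 5; 0 0 0 0 0 -20 5; 0 0 0 0 0 -30 5; 0 0 0 0 0 -30 5; 0 0 0 0 0 -30 5"
  newtons: 80

```text
time: 4.8
tool_pos: [0.4648, -0.2571, 0.1772]
tcp_rot: [-1.852, -2.513, -0.001]
wrist_force: [0.0, -0.0, -2.7]
width: 0.102
```

```bash
python3 -c "
from h import *
plan([.580,-.109,.200],10.7,8,5)
wrist('w4')"
```

```text
t 4.8 pos [ 0.4648 -0.2571  0.1772] yaw 17.21 tilt [-0.91  0.72] F [ 0.  -0.  -2.7] w 0.102
-0.002 -0.002 0.014 13.5 19.2 -2.8 5; -0.002 -0.002 0.014 13.7 19 -2.8 5; -0.002 -0.002 0.014 14 18.8 -2.8 5; -0.002 -0.002 0.014 14.3 18.6 -2.8 5; -0.002 -0.002 0.014 14.5 18.4 -2.8 5; -0.002 -0.002 0.014 14.8 18.2 -2.8 5; -0.002 -0.002 0.014 15 18 -2.8 5; -0.002 -0.002 0.014 15.3 17.8 -2.8 5
```

View pics/w4.png

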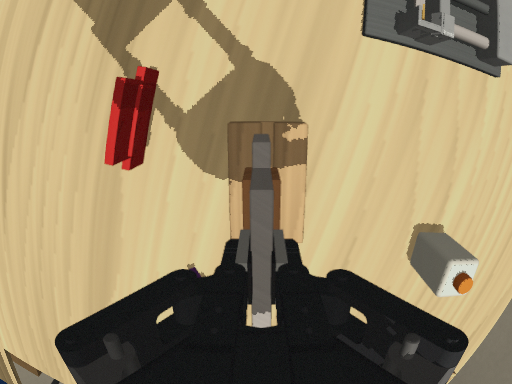

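The pad (col ~262) is held square in the fingers and clear of the holder. Moving on to a viewpoint beside the vise.

servo_tool:
  targets: "-0.002 -0.002 0.014 13.5 19.2 -3 5; -0.002 -0.002 0.014 13.7 19 -3 5; -0.002 -0.002 0.014 14 19 -3 5; -0.002 -0.002 0.014 14.3 18.6 -3 5; -0.002 -0.002 0.014 14.5 18.4 -3 5; -0.002 -0.002 0.014 15 18 -3 5; -0.002 -0.002 0.014 15 18 -3 5; -0.002 -0.002 0.014 15.3 17.8 -3 5"

```text
time: 5.52
tool_pos: [0.5874, -0.1096, 0.218]
tcp_rot: [2.002, 2.389, 0.009]
wrist_force: [0.3, -1.2, -2.2]
width: 0.099
```

servo_tool:
  targets: "0 0 0 0 0 0 5; 0 0 0 0 0 0 5"

```text
time: 5.68
tool_pos: [0.5901, -0.1051, 0.2189]
tcp_rot: [1.996, 2.393, 0.013]
wrist_force: [-0.4, -0.1, -1.8]
width: 0.102
```

```bash
python3 -c "
from h import *
plan([.580,-.109,.200],10.7,1,5)
wrist('w5')
im=cv2.imread('pics/w5.png')[0:150,160:360]
cv2.imwrite('pics/w5z.png',cv2.resize(im,(800,600),interpolation=cv2.INTER_CUBIC))"
```

```text
t 5.68 pos [ 0.5901 -0.1051  0.2189] yaw 10.34 tilt [ 1.42 -0.55] F [-0.4 -0.1 -1.8] w 0.102
0.023 0.014 -0.006 -1.7 -11 18.7 5
```

View pics/w5.png

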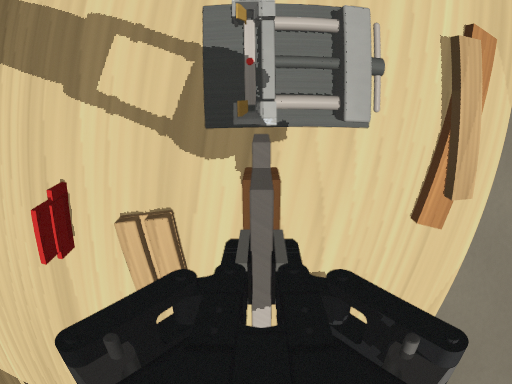

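View pics/w5z.png

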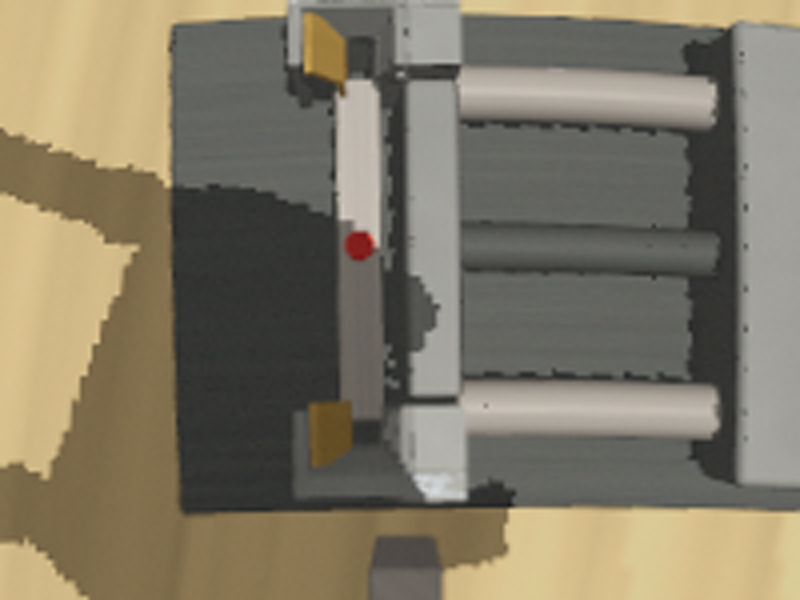

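```bash
python3 -c "
from h import *
d=np.load('w5.npy',allow_pickle=True).item()
def pl(px,z): return plane(d['c'],np.array(px,float)/4+[160,0]-.4,z,d['pose'])
b=pl([[173,27],[183,513]],.012); v=b[0]-b[1]; yaw=np.degrees(np.arctan2(v[1],v[0]))-90
print(b.round(4),np.linalg.norm(v),yaw)
R2=lambda y:np.array([[np.cos(np.radians(y)),-np.sin(np.radians(y))],[np.sin(np.radians(y)),np.cos(np.radians(y))]])
X=R2(yaw)[:,0]; print('origin base', b.mean(0)[:2]+.055*X)
c=pl([[405,82],[460,80],[465,395],[411,395]],.055); print(c.round(4),np.linalg.norm(c-np.roll(c,1,0),axis=1).round(4)); v=c[0]+c[1]-c[2]-c[3]; y2=np.degrees(np.arctan2(v[1],v[0]))-90;print(y2)
X=R2(y2)[:,0]; print('origin casting', c.mean(0)[:2]-.019*X)
r=pl([[736,25],[738,485]],.052);v=r[0]-r[1];print(np.linalg.norm(v),np.degrees(np.arctan2(v[1],v[0]))-90, r.mean(0)[:2]-.099*X)
for z in (.018,.026,.034):
  q=pl([[338,150],[380,150],[340,350],[384,350]],z);print(z,np.linalg.norm(q[0]-q[1]),'pin',pl([[359,245]],z+.004),q.mean(0))
"
```

```text
[[ 0.4942  0.0701  0.012 ]
 [ 0.5226 -0.0742  0.012 ]] 0.14702325381018513 11.160823290136975
origin base [0.56234389 0.00859207]
[[ 0.565   0.0513  0.055 ]
 [ 0.5785  0.0546  0.055 ]
 [ 0.5947 -0.0266  0.055 ]
 [ 0.5813 -0.0291  0.055 ]] [0.082  0.0139 0.0827 0.0137]
11.361484743207072
origin casting [0.561259   0.00882146]
0.12625435468467786 11.017561036029846 [0.56165626 0.00778037]
0.018 0.011790687076685461 pin [[0.56028736 0.01050057 0.022     ]] [0.5607272  0.00990929 0.018     ]
0.026 0.01151463640029507 pin [[0.56058714 0.00955492 0.03      ]] [0.56101318 0.00898855 0.026     ]
0.034 0.011238585723904465 pin [[0.56088693 0.00860927 0.038     ]] [0.56129916 0.00806782 0.034     ]
```

```bash
python3 -c "
from h import *
im=cv2.imread('pics/w5.png')[125:245,210:310]
cv2.imwrite('pics/w5p.png',cv2.resize(im,(500,600),interpolation=cv2.INTER_CUBIC))
d=np.load('w5.npy',allow_pickle=True).item();c=d['c'];T=(np.zeros(3),np.zeros(3))
P=np.array([[54,-5,12.8],[54,5,12.8],[40,-5,12.8],[40,5,12.8],[40,-5,-27.2],[40,5,-27.2],[54,-5,52.8],[54,5,52.8]])/1000
print((proj(c,P,T)-[210,125])*5+2)"
```

```text
[[209.64095784  90.0518403 ]
 [305.18278949  90.08708149]
 [210.5082726  220.02785803]
 [304.20808422 220.05938567]
 [195.58614263 331.18377637]
 [319.30708557 331.22199639]
 [219.19077337  48.02313417]
 [295.50514551  48.0515698 ]]
```

View pics/w5p.png

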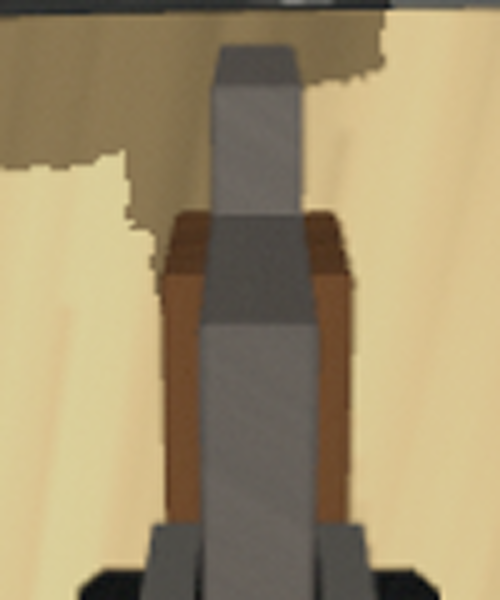

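```bash
python3 -c "
from h import *
plan([.5603,.0077,.150],11.2,6,5)"
```

```text
t 5.73 pos [ 0.5901 -0.1052  0.219 ] yaw 10.31 tilt [ 1.46 -0.51] F [ 0.3  1.1 -2.3] w 0.103
0.004 0.002 -0.003 19.5 -1.8 11.2 5; 0.004 0.002 -0.003 19.5 -1.7 11.2 5; 0.004 0.002 -0.003 19.5 -1.6 11.3 5; 0.004 0.002 -0.003 19.5 -1.5 11.3 5; 0.004 0.002 -0.003 19.5 -1.4 11.4 5; 0.004 0.002 -0.003 19.4 -1.3 11.4 5
```

servo_tool:
  targets: "0.004 0.002 -0.003 19.5 -1.8 11 5; 0.004 0.002 -0.003 19.5 -1.7 11 5; 0.004 0.002 -0.003 19.5 -1.6 11 5; 0.004 0.002 -0.003 19.5 -1.5 11 5; 0.004 0.002 -0.003 19.5 -1.4 11 5; 0.004 0.002 -0.003 15 -1.3 11 5; 0 0 0 0 0 0 5; 0 0 0 0 0 0 5"

```text
time: 6.4
tool_pos: [0.5565, 0.0, 0.1485]
tcp_rot: [1.998, 2.423, -0.009]
wrist_force: [0.0, -0.0, -2.5]
width: 0.102
```

```bash
python3 -c "
from h import *
plan([.5603,.0077,.150],11.2,2,5)"
```

```text
t 6.4 pos [0.5565 0.     0.1485] yaw 10.97 tilt [-0.17 -0.28] F [ 0.  -0.  -2.5] w 0.102
-0.002 0.002 -0.002 3.4 2.6 -0.8 5; -0.002 0.002 -0.002 3.4 2.6 -0.8 5
```

servo_tool:
  targets: "-0.002 0.002 -0.002 3.4 2.6 -0.5 5; -0.002 0.002 -0.002 3.4 2.3 0 5; 0 0 0 0 0 0 5; 0 0 0 0 0 0 5"

```text
time: 6.73
tool_pos: [0.5617, 0.0055, 0.1505]
tcp_rot: [1.994, 2.423, 0.002]
wrist_force: [0.2, 1.4, -2.4]
width: 0.1
```

```bash
python3 -c "
from h import *
plan([.5603,.0077,.125],11.2,2,5)
c,p=wrist('w6')
O=np.array([.5612,.0086,0]);a=np.radians(11.2);X=np.array([np.cos(a),np.sin(a),0]);Y=np.array([-np.sin(a),np.cos(a),0]);Z=np.array([0,0,1])
L=[(-10,59.5,62),(9,59.5,62),(5,55.5,48),(-3,55.5,48),(12,42,55),(26,42,55)]
q=proj(c,np.array([O+X*x/1e3+Y*y/1e3+Z*z/1e3 for x,y,z in L]),p)
print(q.round(1))
im=cv2.imread('pics/w6.png')
im=cv2.resize(im[0:210,130:410],(800,600),interpolation=cv2.INTER_CUBIC)
cv2.imwrite('pics/w6z.png',im)
for u in q: cv2.circle(im,tuple(int(v) for v in (u-[130,0])*800/280),4,(255,0,255),1)
cv2.imwrite('pics/w6o.png',im)"
```

```text
t 6.73 pos [0.5617 0.0055 0.1505] yaw 11.09 tilt [ 0.18 -0.07] F [ 0.2  1.4 -2.4] w 0.1
0.001 0.001 -0.001 1.3 -0.5 12.7 5; 0.001 0.001 -0.001 1.2 -0.5 12.7 5
[[247.6 117.9]
 [272.3 117.8]
 [266.7 121.7]
 [256.9 121.7]
 [275.6 139. ]
 [293.  139.2]]
```

View pics/w6o.png

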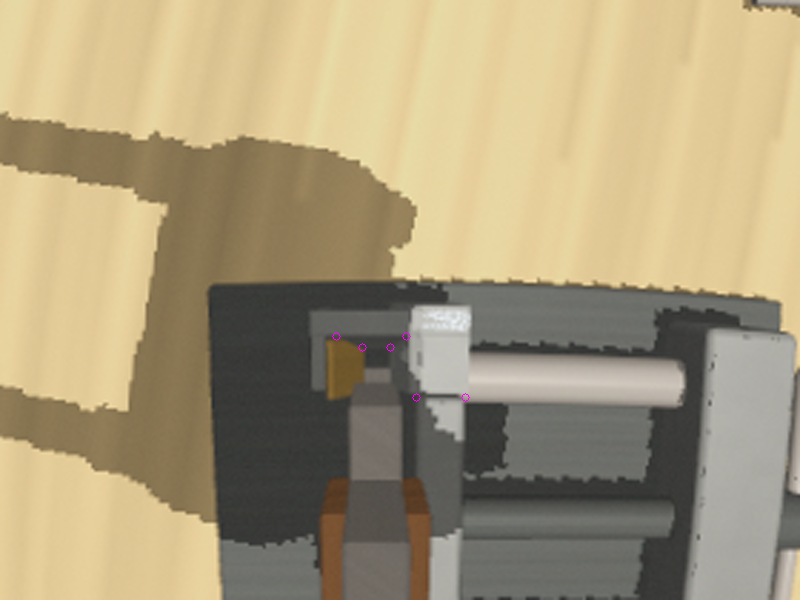

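The far slot shows at about (375,345) zoomed. Predicted points agree with the picture to within about 0.6 mm, so I'll descend to just above the mouth.

servo_tool:
  targets: "0.001 0.001 -0.001 1.3 -0.8 12.5 5; 0.001 0.001 -0.001 1.2 -0.8 12 5; 0 0 0 0 0 0 5; 0 0 0 0 0 0 5"

```text
time: 7.12
tool_pos: [0.5609, 0.0067, 0.1247]
tcp_rot: [1.994, 2.424, 0.004]
wrist_force: [0.7, 0.2, -1.4]
width: 0.097
```

```bash
python3 -c "
from h import *
plan([.5600,.0077,.112],11.2,2,5)"
```

```text
t 7.12 pos [0.5609 0.0067 0.1247] yaw 11.13 tilt [0.2  0.01] F [ 0.7  0.2 -1.4] w 0.097
0.002 0 -0.001 0.6 -0.4 6.3 5; 0.002 0 -0.001 0.6 -0.4 6.3 5
```

servo_tool:
  targets: "0.002 0 -0.001 1 -0.8 4 5; 0.001 0 0 0.4 -0.3 4 5; 0 0 0 0 0 4 5"

```text
time: 7.37
tool_pos: [0.5593, 0.0079, 0.1115]
tcp_rot: [1.994, 2.427, -0.001]
wrist_force: [-0.0, 0.1, -1.5]
width: 0.101
```

servo_tool:
  targets: "0 0 0 0 0 2 5; 0 0 0 0 0 2 5"

```text
time: 7.53
tool_pos: [0.5597, 0.0081, 0.1068]
tcp_rot: [1.994, 2.427, 0.0]
wrist_force: [0.7, 0.6, -0.9]
width: 0.105
```

```bash
python3 -c "
from h import *
plan([.5600,.0077,.112],11.2,2,5)
wrist('w7')
im=cv2.imread('pics/w7.png')
im=cv2.resize(im[70:220,160:360],(800,600),interpolation=cv2.INTER_CUBIC)
cv2.imwrite('pics/w7z.png',im)"
```

```text
t 7.53 pos [0.5597 0.0081 0.1068] yaw 11.2 tilt [ 0.03 -0.02] F [ 0.7  0.6 -0.9] w 0.105
0 0 0 -0.2 0.1 -2.6 5; 0 0 0 -0.2 0.1 -2.6 5
```

View pics/w7z.png

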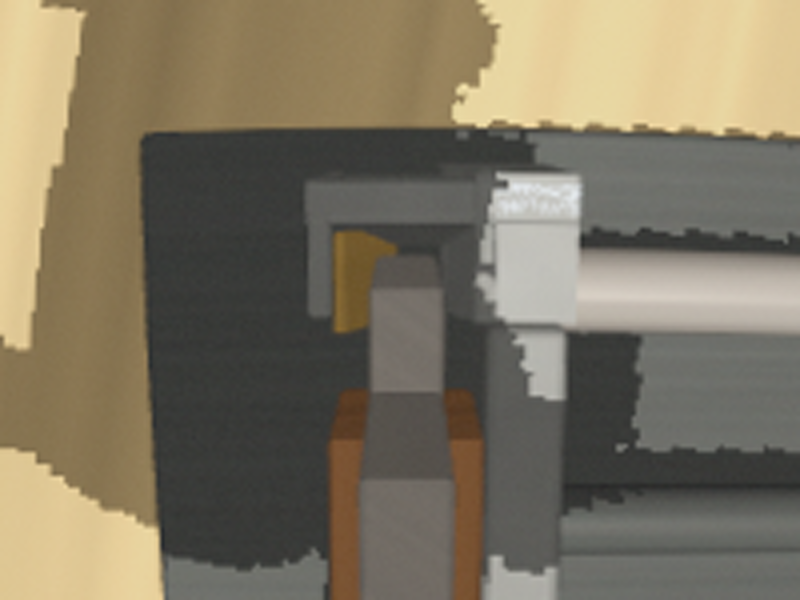

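The ear tip (zoomed about (405,265)) is in the funnel between the clip and the fixed face. Continuing down in small steps.

servo_tool:
  targets: "0 0 0 0 0 2 5; 0 0 0 0 0 2 5"

```text
time: 7.75
tool_pos: [0.5614, 0.0081, 0.1035]
tcp_rot: [1.992, 2.425, 0.004]
wrist_force: [1.7, -0.3, 0.1]
width: 0.102
```

servo_tool:
  targets: "0 0 0 0 0 2 5; 0 0 0 0 0 2 5"

```text
time: 7.92
tool_pos: [0.562, 0.0082, 0.1027]
tcp_rot: [1.992, 2.425, 0.004]
wrist_force: [-7.2, 0.3, 14.1]
width: 0.101
```

servo_tool:
  targets: "0 0 0 0 0 2 5; 0 0 0 0 0 2 5"

```text
time: 8.08
tool_pos: [0.562, 0.0082, 0.1028]
tcp_rot: [1.992, 2.425, 0.003]
wrist_force: [-4.4, 0.7, 10.1]
width: 0.1
```

The x position drifted about +2 mm and the pad met the +x funnel wall (Fx −7). I'll back up a little and correct that.

servo_tool:
  targets: "0 0 0 0 -1 -1.5 5; 0 0 0 0 -1.5 0 5; 0 0 0 0 0 0 5; 0 0 0 0 0 0 5"

```text
time: 8.42
tool_pos: [0.5604, 0.0077, 0.1054]
tcp_rot: [1.991, 2.424, 0.006]
wrist_force: [1.0, 0.6, -2.2]
width: 0.095
```

```bash
python3 -c "
from h import *
plan([.5600,.0077,.100],11.2,2,5)"
```

```text
t 8.42 pos [0.5604 0.0077 0.1054] yaw 11.2 tilt [ 0.38 -0.02] F [ 1.   0.6 -2.2] w 0.095
0.003 0.001 0 0 -0.2 2.7 5; 0.003 0.001 0 0 -0.2 2.7 5
```

servo_tool:
  targets: "0.004 0.001 0 0 -0.8 1.5 5; 0.003 0 0 0 -0.5 1.5 5; 0 0 0 0 -0.3 1.5 5"

```text
time: 8.67
tool_pos: [0.5617, 0.0075, 0.1029]
tcp_rot: [1.992, 2.424, 0.005]
wrist_force: [-2.0, 1.1, 10.0]
width: 0.102
```

```bash
python3 -c "
from h import *
plan([.5595,.0077,.100],11.2,2,5)"
```

```text
t 8.67 pos [0.5617 0.0075 0.1029] yaw 11.19 tilt [ 0.3  -0.02] F [-2.   1.1 10. ] w 0.102
0.003 0.001 -0 0.3 -1.1 1.4 5; 0.003 0.001 -0 0.3 -1.1 1.4 5
```

servo_tool:
  targets: "0.003 0 0 0 -0.5 2.5 5; 0.003 0 0 0 -0.5 2.5 5; 0 0 0 0 -0.5 2.5 5"

```text
time: 8.92
tool_pos: [0.5621, 0.0075, 0.1026]
tcp_rot: [1.994, 2.426, -0.001]
wrist_force: [-4.1, 0.9, 14.1]
width: 0.104
```

servo_tool:
  targets: "0.003 0 0 0 -0.5 3 5; 0.003 0 0 0 -0.5 3 5"

```text
time: 9.08
tool_pos: [0.5623, 0.0076, 0.1025]
tcp_rot: [-1.993, -2.426, 0.006]
wrist_force: [-5.4, 2.2, 17.3]
width: 0.101
```

```bash
python3 -c "
from h import *
plan([.5595,.0077,.100],11.2,2,5)
wrist('w8')
im=cv2.imread('pics/w8.png')
im=cv2.resize(im[70:220,160:360],(800,600),interpolation=cv2.INTER_CUBIC)
cv2.imwrite('pics/w8z.png',im)"
```

```text
t 9.08 pos [0.5623 0.0076 0.1025] yaw 11.19 tilt [-0.22 -0.12] F [-5.4  2.2 17.3] w 0.101
-0.002 0.001 -0 0.3 -1.4 1.3 5; -0.002 0.001 -0 0.3 -1.4 1.3 5
```

View pics/w8z.png

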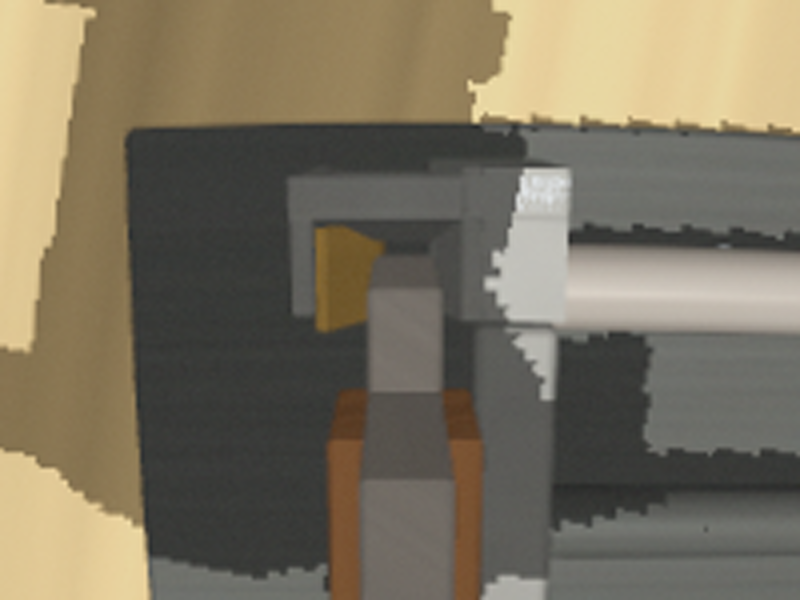

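servo_tool:
  targets: "0 0 0 0 -1.5 -2.5 5; 0 0 0 0 -2 0 5; 0.001 0 0 0 -1 0 5"

```text
time: 9.38
tool_pos: [0.5595, 0.0069, 0.1064]
tcp_rot: [1.994, 2.427, -0.004]
wrist_force: [4.1, 2.1, -3.3]
width: 0.101
```

servo_tool:
  targets: "0 0 0 0 -1 0 5; 0 0 0 0 0 0 5"

```text
time: 9.55
tool_pos: [0.5597, 0.007, 0.1063]
tcp_rot: [1.993, 2.425, 0.0]
wrist_force: [3.3, 1.8, 0.1]
width: 0.102
```

```bash
python3 -c "
from h import *
plan([.5595,.0077,.100],11.2,2,5)"
```

```text
t 9.55 pos [0.5597 0.007  0.1063] yaw 11.18 tilt [ 0.11 -0.08] F [3.3 1.8 0.1] w 0.102
0.001 0.001 -0 0.4 -0 3.1 5; 0.001 0.001 -0 0.4 -0 3.1 5
```

servo_tool:
  targets: "0 0 0 0 -1.5 2 5; 0 0 0 0 -2 2 5; 0 0 0 0 -2 2 5"

```text
time: 9.8
tool_pos: [0.5597, 0.0063, 0.1034]
tcp_rot: [1.988, 2.418, 0.013]
wrist_force: [5.8, 3.2, 5.0]
width: 0.102
```

servo_tool:
  targets: "0 0 0 0 -2 2 5; 0 0 0 0 -2 2 5"

```text
time: 9.97
tool_pos: [0.56, 0.0063, 0.1028]
tcp_rot: [1.985, 2.413, 0.024]
wrist_force: [2.9, 4.2, 7.9]
width: 0.098
```

```bash
python3 -c "
from h import *
print(bot.read_state()['torque'])
plan([.5595,.0077,.100],11.2,2,5)"
```

```text
[ 0.57018147 -0.63754033 -0.07670629]
t 9.97 pos [0.56   0.0063 0.1028] yaw 11.11 tilt [1.3  0.06] F [2.9 4.2 7.9] w 0.098
0.011 0.002 -0.001 0.7 -0.1 1.4 5; 0.011 0.002 -0.001 0.7 -0.1 1.4 5
```

servo_tool:
  targets: "0.012 0 0 1 0 -2 5; 0.012 0 0 1 -0.5 0 5; 0.012 0 0 0 -0.5 0 5; 0 0 0 0 0 0 5"

```text
time: 10.3
tool_pos: [0.5602, 0.0075, 0.1053]
tcp_rot: [-1.994, -2.423, 0.02]
wrist_force: [5.1, 1.7, 1.3]
width: 0.097
```

```bash
python3 -c "
from h import *
print(bot.read_state()['torque'])
plan([.5595,.0079,.100],11.2,2,5)"
```

```text
[ 0.2808771  -1.04647281 -0.02532369]
t 10.3 pos [0.5602 0.0075 0.1053] yaw 11.1 tilt [-0.63 -0.44] F [5.1 1.7 1.3] w 0.097
-0.006 0.003 -0.001 0.3 -0.3 2.6 5; -0.006 0.003 -0.001 0.3 -0.3 2.6 5
```

servo_tool:
  targets: "0.006 0.002 0 0 -0.5 2 5; 0.006 0 0 0 -0.5 2 5; 0.006 0 0 0 -0.5 2 5"

```text
time: 10.55
tool_pos: [0.5624, 0.0076, 0.1018]
tcp_rot: [-1.988, -2.416, 0.035]
wrist_force: [3.9, 0.8, 8.0]
width: 0.099
```

servo_tool:
  targets: "0.006 0 0 0 -0.5 2 5; 0.006 0 0 0 -0.5 2 5"

```text
time: 10.72
tool_pos: [0.563, 0.0075, 0.0998]
tcp_rot: [-1.983, -2.41, 0.049]
wrist_force: [4.0, 1.2, 0.2]
width: 0.101
```

```bash
python3 -c "
from h import *
print(bot.read_state()['torque'])
plan([.5595,.0079,.100],11.2,2,5)
wrist('w9')
im=cv2.imread('pics/w9.png')
im=cv2.resize(im[70:220,160:360],(800,600),interpolation=cv2.INTER_CUBIC)
cv2.imwrite('pics/w9z.png',im)"
```

```text
[ 0.28883947 -0.91122335 -0.01176145]
t 10.72 pos [0.563  0.0075 0.0998] yaw 11.11 tilt [-2.03 -0.65] F [4.  1.2 0.2] w 0.101
-0.019 0.002 -0.001 0.5 -1.7 -0 5; -0.019 0.002 -0.001 0.5 -1.7 -0.1 5
```

View pics/w9z.png

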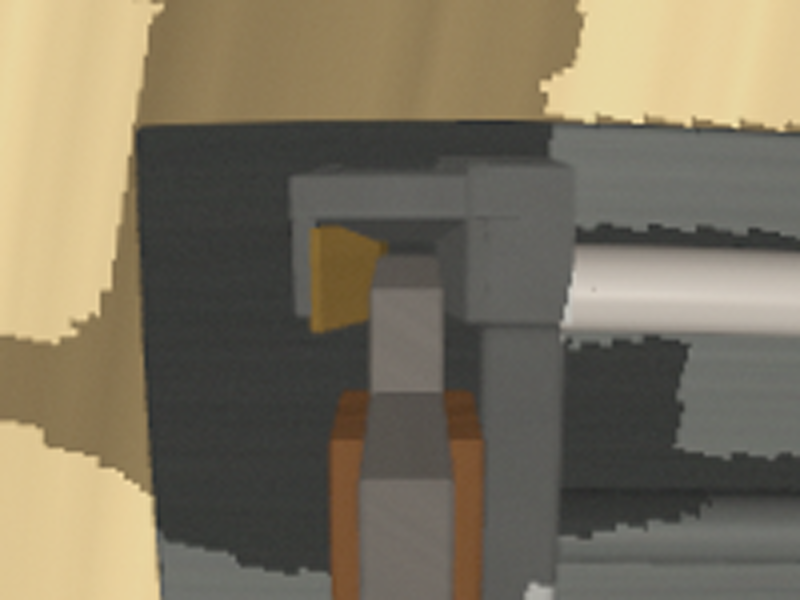

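The lower edge has passed the lip (z ≈ 0.047, Fz about 0). I'll straighten the tilt while going down slowly.

servo_tool:
  targets: "-0.006 0.001 0 0.3 -0.6 1.5 5; -0.006 0.001 0 0.2 -0.6 1.5 5; -0.006 0.001 0 0 -0.6 1.5 5"

```text
time: 11.02
tool_pos: [0.5619, 0.0074, 0.0951]
tcp_rot: [-1.989, -2.419, 0.024]
wrist_force: [4.1, 0.2, 4.4]
width: 0.1
```

```bash
python3 -c "
from h import *
plan([.5600,.0079,.090],11.2,4,5)"
```

```text
t 11.02 pos [0.5619 0.0074 0.0951] yaw 11.15 tilt [-0.99 -0.31] F [4.1 0.2 4.4] w 0.1
-0.005 0 -0 0.2 -0.4 1.3 5; -0.005 0 -0 0.2 -0.4 1.3 5; -0.005 0 -0 0.2 -0.4 1.3 5; -0.005 0 -0 0.2 -0.4 1.3 5
```

servo_tool:
  targets: "-0.005 0 0 0.2 -0.4 1.5 5; -0.005 0 0 0.2 -0.4 1.5 5; -0.005 0 0 0 -0.3 1.5 5"

```text
time: 11.27
tool_pos: [0.561, 0.0074, 0.0905]
tcp_rot: [1.994, 2.425, -0.002]
wrist_force: [3.9, 1.5, 3.9]
width: 0.101
```

```bash
python3 -c "
from h import *
plan([.5605,.0079,.090],11.2,4,5)"
```

```text
t 11.27 pos [0.561  0.0074 0.0905] yaw 11.14 tilt [ 0.05 -0.11] F [3.9 1.5 3.9] w 0.101
0 0.001 -0 0.2 -0.1 0.1 5; 0 0.001 -0 0.2 -0.1 0.1 5; 0 0.001 -0 0.2 -0.1 0.1 5; 0 0.001 -0 0.2 -0.1 0.1 5
```

servo_tool:
  targets: "0 0 0 0.2 0 1.5 5; 0 0 0 0 0 1.5 5"

```text
time: 11.43
tool_pos: [0.5609, 0.0074, 0.0875]
tcp_rot: [1.994, 2.424, -0.0]
wrist_force: [3.1, 0.8, 5.0]
width: 0.099
```

servo_tool:
  targets: "0 0 0 0 0 1.5 5; 0 0 0 0 0 1.5 5"

```text
time: 11.6
tool_pos: [0.5612, 0.0074, 0.0863]
tcp_rot: [1.994, 2.424, 0.0]
wrist_force: [-3.0, 0.5, 21.5]
width: 0.103
```

servo_tool:
  targets: "0 0 0 0 0 1.5 5; 0 0 0 0 0 1.5 5"

```text
time: 11.77
tool_pos: [0.5612, 0.0074, 0.0863]
tcp_rot: [1.994, 2.425, -0.001]
wrist_force: [-0.9, 0.0, 13.5]
width: 0.101
```

```bash
python3 -c "
from h import *
plan([.5605,.0079,.085],11.2,4,5)"
```

```text
t 11.77 pos [0.5612 0.0074 0.0863] yaw 11.14 tilt [ 0.07 -0.12] F [-0.9  0.  13.5] w 0.101
0 0.001 -0 0.2 -0.1 0.3 5; 0 0.001 -0 0.2 -0.1 0.3 5; 0 0.001 -0 0.2 -0.1 0.3 5; 0 0.001 -0 0.2 -0.1 0.3 5
```

```bash
python3 -c "
from h import *
d=np.load('w5.npy',allow_pickle=True).item()
O=np.array([.5609,.0086,0]);a=np.radians(11.2);X=np.array([np.cos(a),np.sin(a),0]);Y=np.array([-np.sin(a),np.cos(a),0])
for z in (.018,.022,.026,.030,.034):
  P=np.array([O+X*x+Y*y+[0,0,z] for x,y in [(-.006,.048),(.006,.048),(-.006,-.048),(.006,-.048)]]+[O+[0,0,z+.004]])
  print(z,((proj(d['c'],P,d['pose'])-[160,0])*4+1.5).round(0).tolist())
s=read_camera('scene');np.save('scene1.npy',s,allow_pickle=True)
im=s['image'][165:240,255:355,::-1]
cv2.imwrite('pics/s1.png',cv2.resize(im,(800,600),interpolation=cv2.INTER_CUBIC))
c,p=wrist('w10')
cv2.imwrite('pics/w10p.png',cv2.resize(cv2.imread('pics/w10.png')[125:245,210:310],(500,600),interpolation=cv2.INTER_CUBIC))
"
```

```text
0.018 [[336.0, 93.0], [379.0, 92.0], [342.0, 420.0], [384.0, 419.0], [360.0, 252.0]]
0.022 [[336.0, 89.0], [379.0, 88.0], [341.0, 421.0], [384.0, 420.0], [360.0, 250.0]]
0.026 [[335.0, 86.0], [379.0, 85.0], [341.0, 421.0], [384.0, 420.0], [359.0, 248.0]]
0.03 [[335.0, 82.0], [379.0, 81.0], [341.0, 421.0], [384.0, 420.0], [359.0, 247.0]]
0.034 [[334.0, 79.0], [379.0, 78.0], [340.0, 422.0], [384.0, 421.0], [359.0, 245.0]]
```

View pics/s1.png

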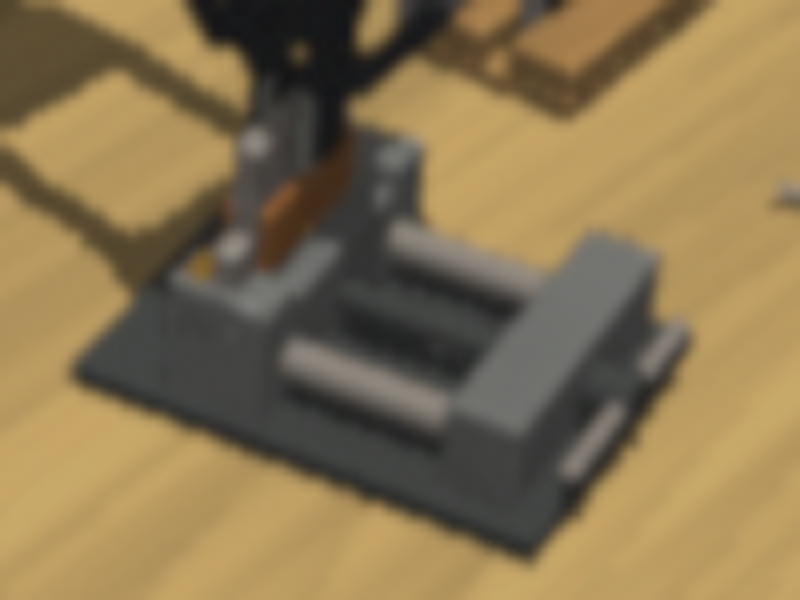

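View pics/w10p.png

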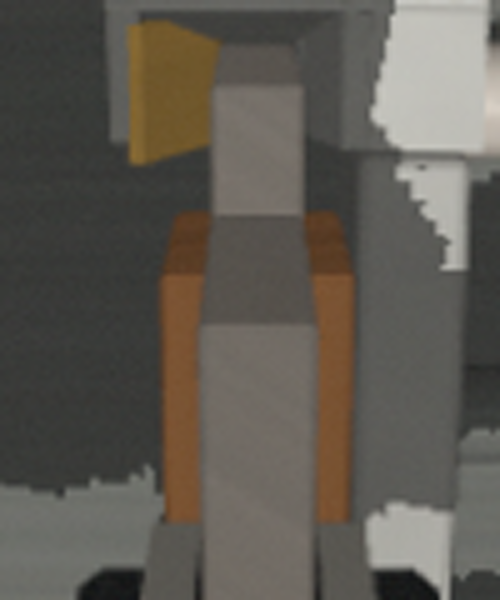

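The hard stop came at TCP z 0.0863, which puts the lower edge at about 0.0335. In the earlier view, the bar end (row 80) and the pin (row 245) both gave a bar top of about 0.032–0.034. The pad hasn't slipped in the fingers. One more gentle press, then release.

servo_tool:
  targets: "0 0 0 0 0 1.5 5; 0 0 0 0 0 1.5 5; 0 0 0 0 0 0 5"
  newtons: 40

```text
time: 12.12
tool_pos: [0.561, 0.0074, 0.0864]
tcp_rot: [1.994, 2.425, -0.003]
wrist_force: [5.5, 0.7, -3.0]
width: 0.102
```

servo_tool:
  targets: "0 0 0 0 0 0 14; 0 0 0 0 0 0 20; 0 0 0 0 0 0 30; 0 0 0 0 0 0 30"

```text
time: 12.45
tool_pos: [0.553, 0.0066, 0.0831]
tcp_rot: [-1.987, -2.418, 0.022]
wrist_force: [0.5, 0.5, 10.2]
width: 0.352
```

```bash
python3 -c "
from h import *
plan([.5605,.0079,.085],11.2,4,5)
c,p=wrist('w11')
cv2.imwrite('pics/w11p.png',cv2.resize(cv2.imread('pics/w11.png')[125:345,170:350],(491,600),interpolation=cv2.INTER_CUBIC))
"
```

```text
t 12.45 pos [0.553  0.0066 0.0831] yaw 11.17 tilt [-1.02 -0.22] F [ 0.5  0.5 10.2] w 0.352
-0.005 0 -0 -0 1.9 -0.5 5; -0.005 0 -0 -0 1.9 -0.5 5; -0.005 0 -0 -0 1.9 -0.5 5; -0.005 0 -0 -0 1.9 -0.5 5
```

View pics/w11p.png

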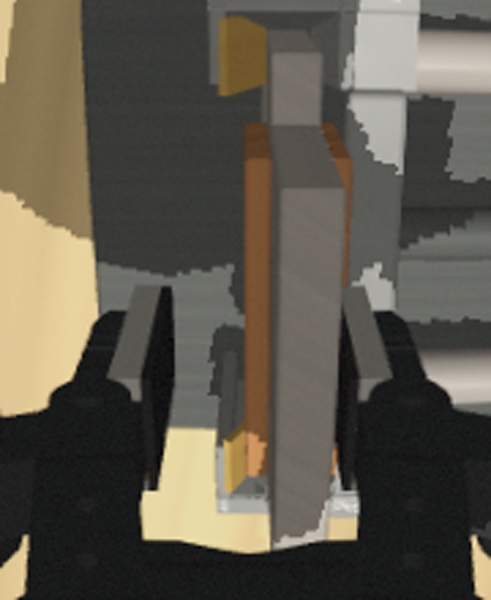

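The arm sprang 8 mm to −x on release, and the +x finger is now touching the pad or its facing. I'll recentre the fingers, move up and check the pad.

servo_tool:
  targets: "0 0 0 0 0 -3 40; -0.009 0 0 0 2.5 -2 40; -0.009 0 0 0 2.5 -2 40; 0 0 0 0 1.5 0 40"

```text
time: 12.83
tool_pos: [0.5534, 0.0079, 0.086]
tcp_rot: [-1.989, -2.42, 0.012]
wrist_force: [-0.0, -0.2, 0.3]
width: 0.467
```

```bash
python3 -c "
from h import *
plan([.5605,.0079,.12],11.2,4,5)
c,p=wrist('w12')
cv2.imwrite('pics/w12p.png',cv2.resize(cv2.imread('pics/w12.png')[125:345,170:350],(491,600),interpolation=cv2.INTER_CUBIC))
"
```

```text
t 12.83 pos [0.5534 0.0079 0.086 ] yaw 11.16 tilt [-0.71  0.01] F [-0.  -0.2  0.3] w 0.467
-0.003 -0.001 -0 -0.3 1.6 -8.5 5; -0.003 -0.001 -0 -0.3 1.7 -8.5 5; -0.003 -0.001 -0 -0.3 1.7 -8.5 5; -0.003 -0.001 -0 -0.3 1.7 -8.5 5
```

View pics/w12p.png

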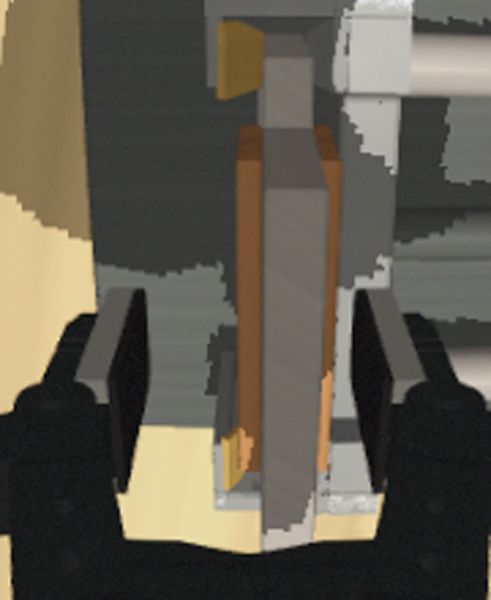

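servo_tool:
  targets: "0 0 0 0 3 -3 50; -0.006 0 0 0 3 -8 50; -0.006 0 0 0 1 -12 50; 0 0 0 0 0 -15 50; 0 0 0 0 0 -20 50; 0 0 0 0 0 -20 50; 0 0 0 0 0 0 50; 0 0 0 0 0 0 50"

```text
time: 13.55
tool_pos: [0.5608, 0.0096, 0.1698]
tcp_rot: [-1.992, -2.425, -0.002]
wrist_force: [0.1, 0.0, -0.6]
width: 0.584
```

```bash
python3 -c "
from h import *
plan([.5605,.0079,.19],11.2,1,50)
c,p=wrist('w13')
P=p
O=np.array([.5609,.0086,0]);a=np.radians(11.2);X=np.array([np.cos(a),np.sin(a),0]);Y=np.array([-np.sin(a),np.cos(a),0])
L=[(x,y,.1135) for x in(-.005,.005) for y in (-.04,.04)]+[(x,y,.0735) for x in(-.005,.005) for y in (.054,.041)]
q=proj(c,np.array([O+X*x+Y*y+[0,0,z] for x,y,z in L]),p);print(q.round(1).tolist())
im=cv2.imread('pics/w13.png')
f=600/240
im=cv2.resize(im[70:310,160:360],(500,600),interpolation=cv2.INTER_CUBIC)
for u in q: cv2.circle(im,tuple(int(v) for v in (u-[160,70])*f+1),3,(255,0,255),1)
cv2.imwrite('pics/w13p.png',im)
s=read_camera('scene')
im=s['image'][165:240,255:355,::-1]
cv2.imwrite('pics/s2.png',cv2.resize(im,(800,600),interpolation=cv2.INTER_CUBIC))
"
```

```text
t 13.55 pos [0.5608 0.0096 0.1698] yaw 11.19 tilt [-0.11  0.17] F [ 0.1  0.  -0.6] w 0.584
-0.001 -0.003 -0 -1.6 -0.6 -20.2 50
[[254.4, 259.8], [253.6, 155.9], [267.5, 259.8], [268.4, 155.9], [254.8, 129.9], [254.9, 145.8], [267.3, 129.9], [267.2, 145.8]]
```

View pics/w13p.png

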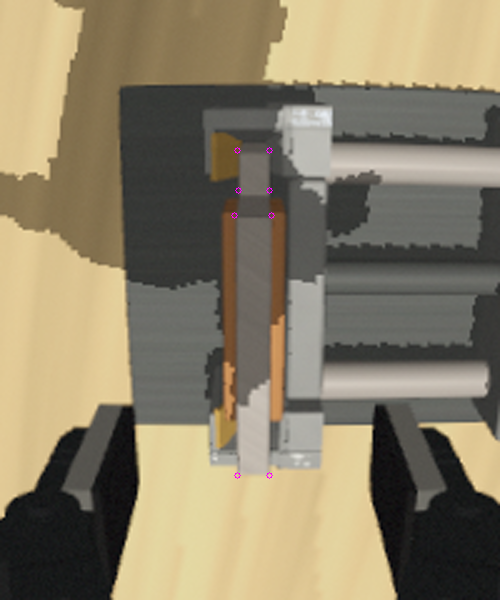

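View pics/s2.png

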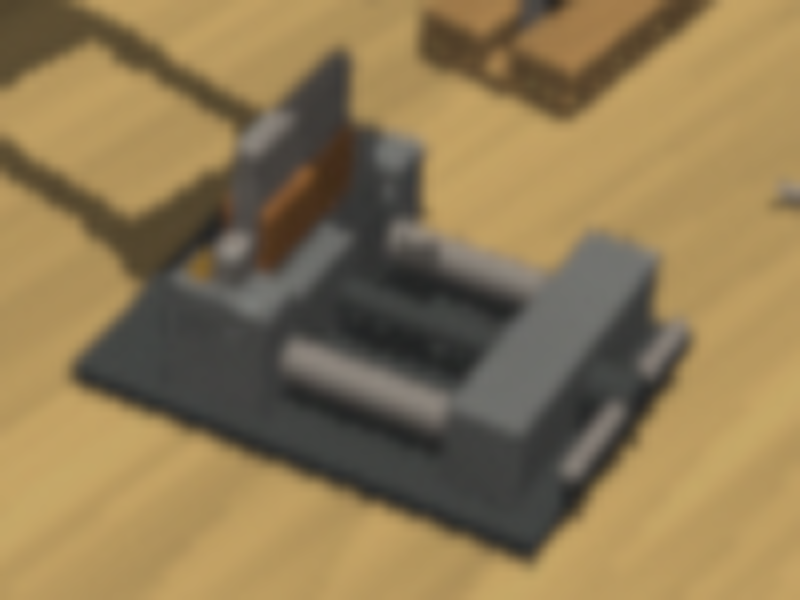

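The pad stands upright. Its ear and tang corners fall on the points predicted for a lower edge at 0.0335. To be sure it's home, I'll tap its top gently with closed fingers.

servo_tool:
  targets: "-0.001 -0.003 0 -1 0 8 0; 0 0 0 0 0 8 0; 0 0 0 0 0 8 0; 0 0 0 0 0 8 0; 0 0 0 0 0 8 0; 0 0 0 0 0 0 0; 0 0 0 0 0 0 0"

```text
time: 14.23
tool_pos: [0.5555, 0.0087, 0.1176]
tcp_rot: [-1.988, -2.419, 0.012]
wrist_force: [-0.3, -0.7, -0.6]
width: 0.0
```

```bash
python3 -c "
from h import *
plan([.5607,.0086,.1155],11.2,2,0)"
```

```text
t 14.23 pos [0.5555 0.0087 0.1176] yaw 11.18 tilt [-0.74  0.02] F [-0.3 -0.7 -0.6] w 0.0
-0.006 -0.001 -0 -0.5 2.5 1 0; -0.006 -0.001 -0 -0.5 2.5 1.1 0
```

servo_tool:
  targets: "-0.006 0 0 -0.5 2.5 0 0; -0.006 0 0 0 2.5 0 0; 0 0 0 0 0 0 0"

```text
time: 14.48
tool_pos: [0.5605, 0.0092, 0.1167]
tcp_rot: [-1.992, -2.425, -0.002]
wrist_force: [0.2, 0.0, 0.6]
width: -0.002
```

```bash
python3 -c "
from h import *
plan([.5607,.0086,.1155],11.2,2,0)"
```

```text
t 14.48 pos [0.5605 0.0092 0.1167] yaw 11.18 tilt [-0.1   0.17] F [0.2 0.  0.6] w -0.002
-0.001 -0.002 -0 -0.3 0 0.6 0; -0.001 -0.002 -0 -0.3 0 0.6 0
```

servo_tool:
  targets: "0 0 0 0 0 1.5 0; 0 0 0 0 0.3 1.5 0"

```text
time: 14.65
tool_pos: [0.5621, 0.0093, 0.1149]
tcp_rot: [-1.994, -2.426, -0.005]
wrist_force: [0.9, 0.1, 0.3]
width: -0.003
```

servo_tool:
  targets: "0 0 0 0 0 1.5 0; 0 0 0 0 0.2 1.5 0"

```text
time: 14.82
tool_pos: [0.5634, 0.0094, 0.1135]
tcp_rot: [1.994, 2.427, 0.007]
wrist_force: [-4.3, 0.7, 13.0]
width: -0.0
```

servo_tool:
  targets: "0 0 0 0 0 2 0; 0 0 0 0 0.2 2 0"

```text
time: 14.98
tool_pos: [0.5647, 0.0096, 0.1136]
tcp_rot: [1.993, 2.426, 0.009]
wrist_force: [-4.9, 1.0, 10.5]
width: 0.002
```

The top stops hard at 0.1135, exactly the predicted home height, and doesn't sink further. Retreating.

servo_tool:
  targets: "0 0 0 0 -0.5 -5 0; 0 0 0 0 -0.5 -15 0; 0 0 0 0 0 -25 0; 0 0 0 0 0 -30 0; 0 0 0 -10 0 -30 0; 0 0 0 -25 0 0 0; 0 0 0 -25 0 0 0; 0 0 0 0 0 0 0"

```text
time: 15.65
tool_pos: [0.5753, -0.0505, 0.226]
tcp_rot: [1.986, 2.427, 0.011]
wrist_force: [-0.3, 0.2, 0.3]
width: 0.003
```

servo_tool:
  targets: "0 0 0 0 0 0 0; 0 0 0 0 0 0 0"

```text
time: 15.82
tool_pos: [0.5758, -0.0513, 0.227]
tcp_rot: [1.988, 2.424, 0.013]
wrist_force: [-0.5, 0.7, 0.1]
width: 0.003
```

```bash
python3 -c "
from h import *
plan([.5605,.0079,.19],11.2,1,50)
c,p=wrist('w14')
O=np.array([.5609,.0086,0]);a=np.radians(11.2);X=np.array([np.cos(a),np.sin(a),0]);Y=np.array([-np.sin(a),np.cos(a),0])
L=[(x,y,.1135) for x in(-.005,.005) for y in (-.04,.04)]+[(x,y,.0735) for x in(-.005,.005) for y in (.054,.041)]
q=proj(c,np.array([O+X*x+Y*y+[0,0,z] for x,y,z in L]),p)
im=cv2.imread('pics/w14.png')
im=cv2.resize(im[0:200,160:360],(600,600),interpolation=cv2.INTER_CUBIC)
for u in q: cv2.circle(im,tuple(int(v) for v in (u-[160,0])*3+1),3,(255,0,255),1)
cv2.imwrite('pics/w14p.png',im)
cv2.imwrite('pics/top2.png',read_camera('top')['image'][:,:,::-1])
"
```

```text
t 15.82 pos [ 0.5758 -0.0513  0.227 ] yaw 11.28 tilt [0.59 0.13] F [-0.5  0.7  0.1] w 0.003
0.011 -0 0.001 61 -3.8 36.9 50
```

View pics/w14p.png

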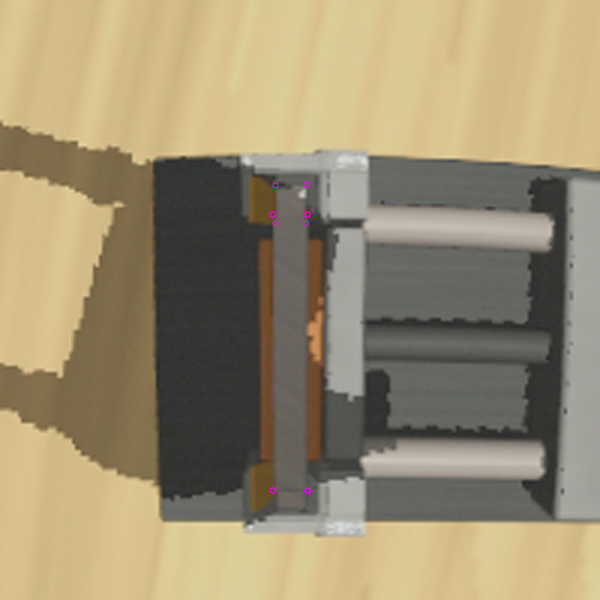

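View pics/top2.png

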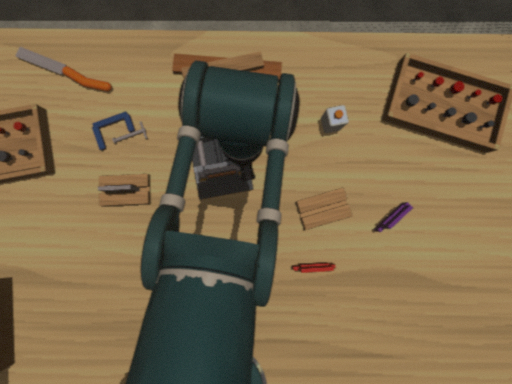

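The pad sits square between both clips (zoomed cols 274–307, rows 185–490) and matches the predicted corners. The top view shows the bystanders unmoved and the robot is clear, so I'm handing the job in.

```bash
python3 -c "
from h import *
print(finish_job())"
```

```text
the job is handed in; nothing more can be done
None
```

I moved the wooden-faced jaw pad from its holder into the vise, pressed it down to the stop bar, let go and handed the job in at about 16 s.

**Seating:**
- The hard stop came with the pad's lower edge about 33.5 mm above the table. The camera's estimate of the bar height was 32–34 mm.
- A gentle tap on the pad's top after release stopped at 113.5 mm, exactly the height expected for a seated pad.
- In the last pictures the pad stands square in both slots, and the spare pad, glue bottle and clamp look unmoved.

**Forces:** The highest upward wrist reading I saw was about 21.5 N. That makes a push of roughly 24 N, so about 44 N on the vise with the clips' squeeze. Readings came only at the end of each move, so a short peak in between could have been missed.

**What didn't go cleanly:**
- **First grasp:** the fingers sat too high on the pad, so I regrasped lower.
- **Slot entry:** the ears caught on the funnel lip several times, with up to about 17 N on the wrist. Tilting the pad slightly got them in.
- **Release:** the arm sprang about 8 mm sideways when the fingers opened, and a finger pressed on the pad or its facing with about 10 N before I backed off. The checks above were made after that.
- **Pin:** I couldn't see the red pin under the pad, so its being pressed level is inferred from the two matching heights.

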